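Load a cuvette carrier into the bench reader with its advance lever

ROBOT

A 6-joint arm with a two-finger parallel gripper is mounted at the origin on the work surface. World frame = base frame: x ahead of the robot, y to its left, z up, the work surface at z = 0. Lengths are in m, angles in rad, forces in N, time in s.
With the tool pointing down it reaches from about 0.425 to 0.95 m from the base axis. Payload 14.7 kg.
Tool frame: the origin (TCP) lies on the mounting face of the last link; the fingertips stand 173 mm ahead of it and the grasp point (between the pads) lies 155 mm ahead of it (manip.tip_extent is the z of the fingertips in the tool frame, in m); z points along the fingers, y is the line along which they close (so a half turn about z gives the same grasp; the last joint's range is limited). The gripper opens to 85 mm and grips with 20 to 120 N. Pads are 22 mm wide; open, the fingers measure 114 mm over their backs; the gripper's body (76 mm by 85 mm) begins 54 mm behind the grasp point. The pads swing forward as they close: fully open they stand 13 mm farther back than shut.
Start: joints at [-1.373, 0.48, 1.596, -0, 1.065, -0.047], TCP at [0.158, -0.631, 0.405] pointing down, gripper open.
Joint ranges: [-2.75, 2.75], [-0.82, 2.05], [0.23, 2.67], [-1.56, 4.7], [0.09, 2.69], [-2.92, 2.92]. Speed limits (rad/s): [1.89, 1.89, 2.39, 3.01, 3.01, 3.01].

INTERFACE

Orientations are given as a unit quaternion [w, x, y, z].
In Python, from station import manip gives the robot as it stands. The module is installed in compiled form; this text tells all that it offers.
- The arm moves only by the shell command python3 -m inch 'ROWS' [FORCE]. ROWS is JSON, a list of rows, each an object of numbers: "tx", "ty", "tz": the shift along the world's x, y, z in cm; "twist": the turn about the world's z in rad; "jaw": the gripper command: -1 is shut, 1 is fully open, values between are in proportion. A call has 1 to 10 rows; each row is the pose to reach, as a shift and turn from the pose commanded when the call began; what a row does not reach only later rows make up. A row lasts 1/12 s, in which the tool goes at most 41.7 mm and 7.16 degrees, less where a joint would pass 70% of its speed; a pose out of reach is approached as far as the arm can. A call with a gripper value outside its range is refused whole. The fingers move at their own pace and stop on an object; FORCE is the grip in N (left out, the last holds). Time passes only in rows, so rows that repeat a pose let the fingers close. It gives the time, the measured TCP pose, the force, the opening and the grip force at its end, in the units of the state.
- manip.get_obs(): the state, without advancing time (a new reading comes with each control period).
- manip.capture(name): name is "scene" or "side" or "wrist"; returns a dict with "frame" (384x512x3 uint8, red, green, blue), "K" (3x3 intrinsics, pixels), "R" (3x3) and "t" (3): a world point X has camera coordinates R X + t. Camera axes: x right, y down, z forward; pixel columns grow to the right and rows downward; lengths in m; the calibration is good to about 2 mm. A picture is of the moment at which its call begins. There is no depth.
- manip.close_job(): hands the job in; it is judged then, once.
The state is a dict: "time": time; "joint_pos": joint angles; "qvel": joint speeds; "joint_efforts": joint torques, N m; "tcp_pos": TCP position; "orientation": TCP orientation; "force": force on the tool from outside, world axes, zero at the start; "moment": the same for the moment, N m; "opening": finger opening in m; "finger_force": force on a finger pad.
Only numpy, scipy, OpenCV 4.12 (cv2) and the standard library are available. Lean on these libraries where they do the work, as an engineer would, in place of code of your own. Each camera call takes 0.05 s, during which the arm holds its last target. There are 200 camera calls.

TASK

Take the narrow round-nosed cuvette carrier out of the parking rack and push it nose first into the reader's mouth as far as the hand can go (it sits in the rack the wrong way for that, so set it down and take it again by its tail). Then swing the advance lever to its stop so that it drives the carrier fully home, let the lever spring back, and press the latch arm down until it clicks and stays down. Leave the two wide carriers in the rack and everything else on the bench standing where it is.

Things in the scene. Friction and masses are not known exactly. Their poses are not given: they have to be found in the camera images.
- carrier: narrow cuvette carrier, 130-250 g: white bar 140 long, 30 wide, 20 high, five small grey wells on top, round nose (radius 15) at +x, crossbar 50 wide, 14 long, 20 high at the tail (-x). Origin: centre of underside; nose tip x +70, tail face x -70. Starts flat on the bench in one of the rack's lanes, tail in, about 55 mm of nose out; pull it straight out about 90 mm before lifting
- carrier_tail (a point): centre of the carrier's tail face (x -70), 10 mm above its underside; axes as the carrier's. Gripped by the crossbar's ends (50 mm wide), the carrier can go 20 mm short of the roof edge or closer before the fingers touch the roof
- wide_a: a wide carrier, to be left alone: white bar 140 x 44 x 20 mm, square ends, four larger wells, no crossbar; origin centre of underside, x along it; parked in another rack lane, its nose out as far as the narrow one's. A neighbour's side is 35 mm from the narrow nose's side: open the fingers to 55 mm at most there
- wide_b: the second wide carrier, same as wide_a
- rack: parking rack: fixed low aluminium block 100 deep (its x 0 to 100), 234 wide, 41 mm high; three lanes 54 mm wide at its y = -72, 0, 72 mm, roofed (27 mm clear), no floor, mouths at x = 0. Origin: middle of the mouth side at bench level; the lanes run along +x, so carriers come out towards its -x
- reader: bench reader, fixed, white. Origin: bench level under the middle of its roof's front edge (the mouth); the carrier goes in along +x on y = 0, nose first. Bed 6 mm high from x = -80 inward. Roof from x = 0, z 34 to 40 mm, 88 wide. Throat 56 wide (flared at the mouth), then from x = 85 a lane 34 wide (bars the crossbar), end stop x = 207. Reading head from x = 180 to 325, 150 wide, 110 high
- reader_mouth (a point): on the bed at the mouth: reader x 0, y 0, z 6 mm; axes as the reader's. By hand, push until the carrier's tail face is 22 to 0 mm outside this; further out, the lever's roller misses the tail face. Fully home, the tail face is 66 mm inside it, under the roof, where only the lever takes it
- advance (a joint): advance lever, rad: 0 at rest, grows anticlockwise seen from above, stop at 1.187; a spring returns it (0.12 Nm at rest, 0.36 at the stop; 2 to 9 N at the handle in all). Upright pivot at reader x 63, y 160 mm. Its 170 mm arm carries a free hanging roller (radius 8), at rest at reader x -97, y 102, that sweeps in behind the tail face; top of arm 34 mm above the bench
- handle (a point): middle of the grip of the lever's handle, 70 mm above the bench: upright black round post 20 mm thick, its top at 95 mm, its foot on the lever's flat 100 mm arm, whose top is at 35 mm. It runs on a 100 mm circle about the pivot; in the reader's frame it lies from the pivot at 120 deg (anticlockwise from +x) at rest, 188 deg at the stop
- latch_arm (a joint): latch arm, rad: 0 up (rest), 0.22 fully down. Steel arm above the roof, hinged at reader x 175, z 50 mm. Its over-centre spring resists (5 N at the pad, falling) to 0.17, then it snaps down and stays. Down, its foot stands behind the tail face of a carrier that is home; it cannot go down onto a carrier that is not home
- latch_pad (a point): centre of the top of the latch arm's black thumb pad (26 x 34 mm), the arm's free end; about reader x 61, y 0, z 85 mm when up, x 56, z 59 mm when down
- dishes: stack of three clear dishes, 94 mm across, 47 mm high; origin under its centre. Bystander
- beaker: glass beaker, 72 mm across, 90 mm high; origin under its centre. Bystander
- media: amber bottle, 86 mm across, 175 mm high; origin under its centre. Bystander
- spray: clear bottle, 68 mm across, 170 mm high; origin under its centre. Bystander
- tipbox: blue tip box 120 (x) x 85 (y) x 50 mm; origin under its centre. Bystander
- tuberack: white tube rack 100 (x) x 210 (y) x 53 mm with two tubes 110 mm high; origin under its centre. Bystander
Things that resemble listed ones, but are neither listed nor needed, are in the scene too. What is shaped like the carrier but yellow is not meant.

How it is judged:
On the way, in this order (a step that is already met when the one before it is completed fails the run):
1. the carrier stands nose first in the reader's mouth, let go, its tail face within 30 mm of the roof edge, the lever at rest (x of carrier_tail in the frame of reader between -0.03 and 0.03 m and y of carrier_tail in the frame of reader between -0.02 and 0.02 m and x of carrier in the frame of reader above 0.03 m and contact force between the fingers and carrier below 0.1 N and value of joint advance below 0.1 rad), for 0.1 s.
2. the advance lever is at its stop and has driven the carrier home (tail face at least 58 mm inside the mouth) (value of joint advance above 1.14 rad and x of carrier_tail in the frame of reader above 0.058 m), for 0.05 s.
3. the lever is let go and back at rest, the latch still up (value of joint each of advance, latch_arm below 0.08 rad), for 0.1 s.
At the end, for the whole second after the job is handed in: the carrier rests with its tail face at least 58 mm inside the mouth, the lever is within 0.08 rad of rest, the latch arm stays down beyond 0.20 rad, the wide carriers are within 20 mm and the six other loose things upright within 40 mm of their starts (x of carrier_tail in the frame of reader above 0.058 m and value of joint advance below 0.08 rad and value of joint latch_arm above 0.2 rad and linear speed of carrier below 0.01 m/s and distance of each of wide_a, wide_b from where it was at the start of the episode below 0.02 m and angle between each of dishes, beaker, media, spray, tipbox, tuberack's own z axis and vertical below 0.3 rad and distance of each of dishes, beaker, media, spray, tipbox, tuberack from where it was at the start of the episode below 0.04 m); the robot touches nothing.
It fails at once if a wide carrier is pushed or pulled more than 20 mm (distance of any of wide_a, wide_b from where it was at the start of the episode above 0.02 m).
It fails at once if a bystander is tipped (over 0.3 rad) or pushed more than 40 mm (angle between any of dishes, beaker, media, spray, tipbox, tuberack's own z axis and vertical above 0.3 rad or distance of any of dishes, beaker, media, spray, tipbox, tuberack from where it was at the start of the episode above 0.04 m).
It also fails if it takes over 72 s, if anything falls off the work surface, if the arm or the gripper's body presses on something with over 40 N, if the wrist force passes 120 N, or if a joint passes its speed limit or range.

## Working session

There is one attempt and no reset: what is moved stays moved. The work goes in short steps, Python scripts to look and compute and a shell command to move; the robot and the scene stay as the last step left them, time stands still between calls to the robot, and variables do not carry over. Pictures are saved under pics/ and viewed, at most 10 in all, crops included, and the job is handed in when it is done.

```bash
mkdir -p pics
cat > h.py <<'E'
import numpy as np, cv2, pickle
from station import manip
def cap(n,f):
    c=manip.capture(n); cv2.imwrite(f'pics/{f}.png',c['frame'][:,:,::-1]); pickle.dump(c,open(f'pics/{f}.pkl','wb')); return c
def load(f): return pickle.load(open(f'pics/{f}.pkl','rb'))
def ray(c,u,v,z):
    d=c['R'].T@np.linalg.inv(c['K'])@np.array([u,v,1.]); o=-c['R'].T@c['t']
    return o+d*(z-o[2])/d[2]
def proj(c,X):
    p=c['K']@(c['R']@np.array(X,float)+c['t']); return p[:2]/p[2]
E
python3 - <<'E'
from h import *
a=cap('scene','s0');b=cap('side','d0')
for n,c in (('s0',a),('d0',b)):
    cv2.imwrite(f'pics/{n}b.png',cv2.resize(c['frame'][:,:,::-1],(800,600),interpolation=cv2.INTER_CUBIC))
    print(-c['R'].T@c['t'])
print(manip.get_obs())
E
```

```text
[ 1.86436071 -0.13159755  1.55335962]
[-0.08258672  0.63005522  1.14071152]
{'time': 0.1, 'joint_pos': array([-1.37261456e+00,  4.80745884e-01,  1.59684081e+00,  2.42894853e-05,
        1.06512636e+00, -4.65898911e-02]), 'qvel': array([-0.00263393, -0.00224814, -0.00206153, -0.00134761, -0.0011838 ,
        0.00142382]), 'joint_efforts': array([-2.30732730e-04, -9.52256584e+01, -4.31041324e+01, -1.24336243e-04,
        5.17169101e-03,  7.54722510e-05]), 'tcp_pos': array([ 0.15750871, -0.63041969,  0.40414039]), 'orientation': array([-5.59395728e-04,  9.92520761e-01,  1.22074672e-01, -3.18291910e-05]), 'force': array([-0.05067647, -0.11641471, -0.53983652]), 'moment': array([-0.03687101, -0.08518764,  0.00972685]), 'finger_force': 0.0, 'opening': 0.08531245182737705}
```

View pics/s0b.png

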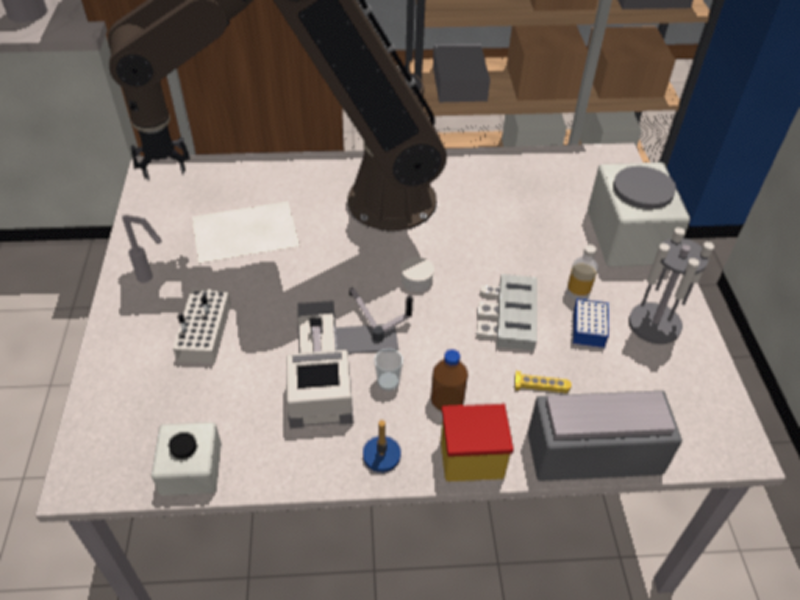

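View pics/d0b.png

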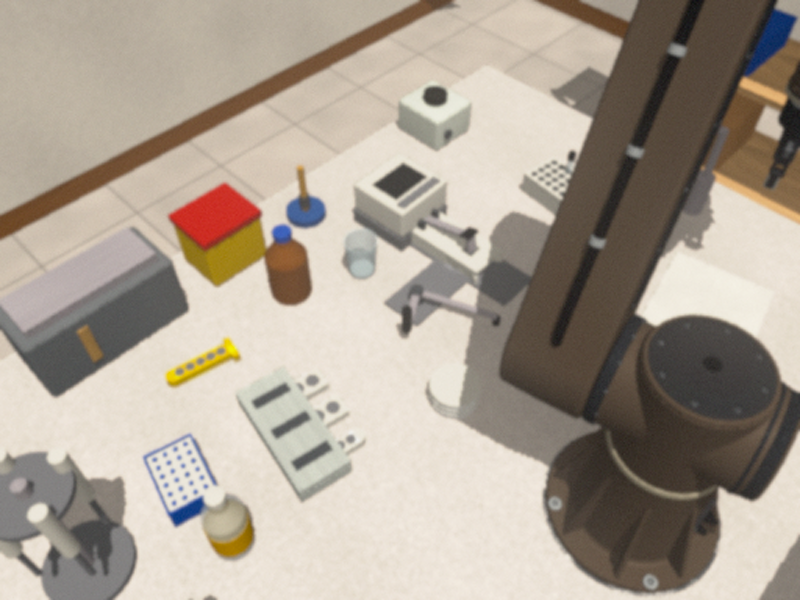

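The scene shows the rack near (515,312) with three noses pointing left, and the reader near (320,370) with its mouth facing up the image. I'll enlarge both areas.

Run:
```python
from h import *
a=load('s0')['frame'][:,:,::-1];b=load('d0')['frame'][:,:,::-1]
f=lambda im,u,v,w,h:cv2.resize(im[v:v+h,u:u+w],(400,300),interpolation=cv2.INTER_CUBIC)
# 80x60 crops at 5x : scene rack, side rack ; 100x75 at 4x: scene reader, side reader
t=np.hstack([f(a,290,170,80,60),f(b,150,225,80,60)])
u=np.hstack([f(a,180,178,100,75),f(b,225,110,100,75)])
cv2.imwrite('pics/c1.png',np.vstack([t,u]))
```

```text
(no output)
```

View pics/c1.png

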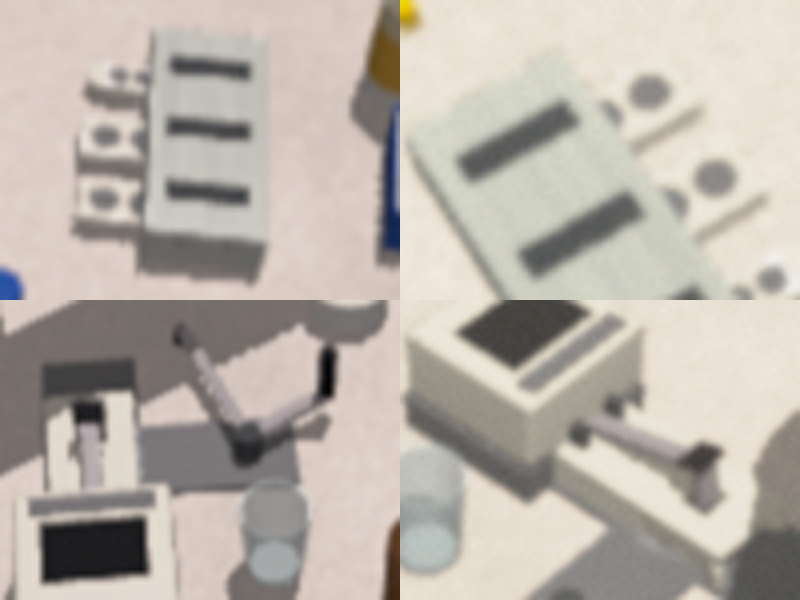

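```bash
cat > fit.py <<'E'
from h import *
from scipy.optimize import least_squares
def T(p,X):
    c,s=np.cos(p[2]),np.sin(p[2]); X=np.atleast_2d(X)
    return np.c_[p[0]+c*X[:,0]-s*X[:,1],p[1]+s*X[:,0]+c*X[:,1],X[:,2]]
def fit(obs,p0):
    f=lambda p:np.concatenate([proj(c,T(p,X)[0])-uv for c,X,uv in obs])
    r=least_squares(f,p0,loss='soft_l1'); return r.x,f(r.x).reshape(-1,2)
E
python3 - <<'E'
from fit import *
S=load('s0');D=load('d0')
k=lambda u0,v0,m:(lambda x,y:np.array([u0+(x+.5)/m-.5,v0+(y+.5)/m-.5]))
sr,dr,se,de=k(290,170,5),k(150,225,5),k(180,178,4),k(225,110,4)
big=k(0,0,1.5625); m=1e-3*np.array
m=lambda *a:np.array(a)/1000
rk=[(S,m(0,117,41),sr(152,31)),(S,m(100,117,41),sr(267,33)),(S,m(100,-117,41),sr(265,243)),(S,m(0,-117,41),sr(141,235)),
(D,m(100,-117,41),dr(8,137)),(D,m(0,-117,41),dr(160,50)),(D,m(0,117,41),big(350,463))]
p,r=fit(rk,[.4,.3,1.57]);print('rack',p,r.round(1).tolist())
rd=[(S,m(0,-44,40),se(46,94)),(S,m(0,44,40),se(133,90)),(S,m(13,246.6,95),se(328,48)),(S,m(63,160,36),se(246,140)),(S,m(-97,102,30),se(182,32)),(S,m(61,0,85),se(88,110)),
(D,m(0,44,40),de(322,252)),(D,m(61,0,85),de(302,156)),(D,m(180,75,110),de(132,110)),(D,m(180,-75,110),de(243,35))]
q,r=fit(rd,[.6,-.3,0]);print('reader',q,r.round(1).tolist())
np.save('p0.npy',[p,q])
# overlay
out=[]
import itertools
for c,n in((S,'s'),(D,'d')):
    im=cv2.resize(c['frame'][:,:,::-1],(1536,1152),interpolation=cv2.INTER_CUBIC)
    def pl(P,X,col,cl=True):
        pts=np.array([(proj(c,x)+.5)*3-.5 for x in T(P,np.array(X)/1000.)]).astype(int)
        cv2.polylines(im,[pts],cl,col,1)
    pl(p,[(0,117,41),(100,117,41),(100,-117,41),(0,-117,41)],(0,0,255))
    cr=[(-55,72-0,20),(45,72,20)];pl(p,cr,(255,0,0),0)
    pl(p,[(-55,72,20),(-40,87,20),(0,87,20),(0,57,20),(-40,57,20)],(255,0,0))
    pl(q,[(0,44,40),(180,44,40),(180,-44,40),(0,-44,40)],(0,0,255))
    pl(q,[(180,75,110),(325,75,110),(325,-75,110),(180,-75,110)],(0,255,0))
    pl(q,[(13,246.6,35),(13,246.6,95)],(0,255,255),0);pl(q,[(63,160,35),(13,246.6,35)],(0,255,255),0);pl(q,[(63,160,34),(-97,102,34)],(0,255,255),0)
    pl(q,[(48,17,85),(74,17,85),(74,-17,85),(48,-17,85)],(255,0,255))
    w=(870,480),(520,520)
    if n=='s': a=im[500:800,860:1260][:, :];b=im[540:840,530:930]
    else: a=im[660:960,400:800];b=im[290:590,660:1060]
    out.append(np.hstack([a,b]))
cv2.imwrite('pics/ov.png',np.vstack(out))
E
```

```text
Traceback (most recent call last):
TypeError: unsupported operand type(s) for *: 'float' and 'builtin_function_or_method'
```

```bash
cat > fit1.py <<'E'
from fit import *
S=load('s0');D=load('d0')
k=lambda u0,v0,m:(lambda x,y:np.array([u0+(x+.5)/m-.5,v0+(y+.5)/m-.5]))
sr,dr,se,de=k(290,170,5),k(150,225,5),k(180,178,4),k(225,110,4)
big=k(0,0,1.5625)
m=lambda *a:np.array(a)/1000
rk=[(S,m(0,117,41),sr(152,31)),(S,m(100,117,41),sr(267,33)),(S,m(100,-117,41),sr(265,243)),(S,m(0,-117,41),sr(141,235)),
(D,m(100,-117,41),dr(8,137)),(D,m(0,-117,41),dr(160,50)),(D,m(0,117,41),big(350,463))]
p,r=fit(rk,[.4,.3,1.57]);print('rack',p,r.round(1).tolist())
rd=[(S,m(0,-44,40),se(46,94)),(S,m(0,44,40),se(133,90)),(S,m(13,246.6,95),se(328,48)),(S,m(63,160,36),se(246,140)),(S,m(-97,102,30),se(182,32)),(S,m(61,0,85),se(88,110)),
(D,m(0,44,40),de(322,252)),(D,m(61,0,85),de(302,156)),(D,m(180,75,110),de(132,110)),(D,m(180,-75,110),de(243,35))]
q,r=fit(rd,[.6,-.3,0]);print('reader',q,r.round(1).tolist())
np.save('p0.npy',[p,q])
def overlay(c,p,q,f):
    im=cv2.resize(c['frame'][:,:,::-1],(1536,1152),interpolation=cv2.INTER_CUBIC)
    def pl(P,X,col,cl=True):
        pts=np.array([(proj(c,x)+.5)*3-.5 for x in T(P,np.array(X)/1000.)]).astype(int)
        cv2.polylines(im,[pts],cl,col,1)
    pl(p,[(0,117,41),(100,117,41),(100,-117,41),(0,-117,41)],(0,0,255))
    pl(p,[(-55,72,20),(-40,87,20),(0,87,20),(0,57,20),(-40,57,20)],(255,0,0))
    pl(q,[(0,44,40),(180,44,40),(180,-44,40),(0,-44,40)],(0,0,255))
    pl(q,[(180,75,110),(325,75,110),(325,-75,110),(180,-75,110)],(0,255,0))
    pl(q,[(13,246.6,35),(13,246.6,95)],(0,255,255),0);pl(q,[(63,160,35),(13,246.6,35)],(0,255,255),0);pl(q,[(63,160,34),(-97,102,34)],(0,255,255),0)
    pl(q,[(48,17,85),(74,17,85),(74,-17,85),(48,-17,85)],(255,0,255))
    return im
if __name__=='__main__':
    a=overlay(S,p,q,0);b=overlay(D,p,q,0)
    cv2.imwrite('pics/ov.png',np.vstack([np.hstack([a[500:800,860:1260],a[540:840,530:930]]),np.hstack([b[660:960,400:800],b[290:590,660:1060]])]))
E
python3 fit1.py
```

```text
rack [0.48748661 0.26055636 1.37408753] [[0.4, -1.9], [0.4, 0.1], [0.2, -1.1], [0.3, -2.2], [-1.1, -1.3], [0.1, -0.4], [0.5, -0.6]]
reader [ 0.50392885 -0.23336065  0.03942293] [[-0.1, 0.5], [-0.5, 0.1], [-0.1, 0.6], [0.4, -2.2], [-0.3, -1.5], [-0.1, -0.3], [-0.4, 1.8], [-0.6, -0.3], [-0.7, 0.2], [1.3, -3.5]]
```

View pics/ov.png

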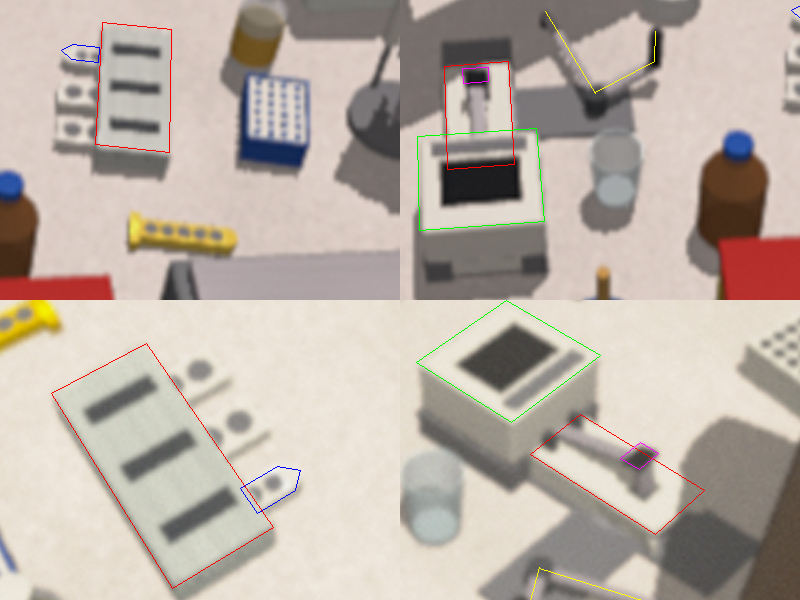

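The narrow carrier sits in the lane nearest the robot, and the fits agree to about 5 mm. I'm moving above it now and will refine with the wrist camera.

```bash
R='{"tx":39,"ty":53,"twist":1.129,"jaw":0.22}'; python3 -m inch '[{"tx":39,"ty":53,"twist":1.129,"jaw":0.22},{"tx":39,"ty":53,"twist":1.129,"jaw":0.22},{"tx":39,"ty":53,"twist":1.129,"jaw":0.22},{"tx":39,"ty":53,"twist":1.129,"jaw":0.22},{"tx":39,"ty":53,"twist":1.129,"jaw":0.22},{"tx":39,"ty":53,"twist":1.129,"jaw":0.22},{"tx":39,"ty":53,"twist":1.129,"jaw":0.22},{"tx":39,"ty":53,"twist":1.129,"jaw":0.22},{"tx":39,"ty":53,"twist":1.129,"jaw":0.22},{"tx":39,"ty":53,"twist":1.129,"jaw":0.22}]'
```

```text
$[0]: bad value
```

Run:
```python
from h import *
S=load('s0')
B=lambda u,v,z:ray(S,(u+.5)/1.5625-.5,(v+.5)/1.5625-.5,z)[:2].round(3)
print('dishes',B(417,268,.047),'beaker',B(389,365,.09),'media cap',B(452,356,.175),'tuberack',B(205,300,.053),'spray',B(590,252,.17))
```

```text
dishes [0.351 0.049] beaker [ 0.723 -0.051] media cap [0.771 0.091] tuberack [ 0.449 -0.526] spray [0.438 0.494]
```

```bash
python3 -m inch '[{"tx":4,"ty":3,"tz":0,"twist":0.1,"jaw":0.22},{"tx":8,"ty":6,"tz":0,"twist":0.2,"jaw":0.22},{"tx":12,"ty":10,"tz":0,"twist":0.3,"jaw":0.22},{"tx":15,"ty":14,"tz":0,"twist":0.4,"jaw":0.22},{"tx":18,"ty":18,"tz":0,"twist":0.5,"jaw":0.22},{"tx":20,"ty":22,"tz":0,"twist":0.6,"jaw":0.22},{"tx":22,"ty":26,"tz":0,"twist":0.7,"jaw":0.22},{"tx":24,"ty":30,"tz":0,"twist":0.8,"jaw":0.22},{"tx":26,"ty":34,"tz":0,"twist":0.9,"jaw":0.22},{"tx":28,"ty":38,"tz":0,"twist":1.0,"jaw":0.22}]'
```

```text
time: 0.93
tcp_pos: [0.4096, -0.3042, 0.4046]
orientation: [-0.0, 0.811, 0.585, -0.0]
force: [0.2, -0.6, -0.9]
opening: 0.0524
finger_force: 0.0
```

```bash
python3 -m inch '[{"tx":2,"ty":4,"tz":0,"twist":0.129,"jaw":0.22},{"tx":4,"ty":8,"tz":0,"twist":0.129,"jaw":0.22},{"tx":5,"ty":12,"tz":0,"twist":0.129,"jaw":0.22},{"tx":5,"ty":16,"tz":0,"twist":0.129,"jaw":0.22},{"tx":5,"ty":20,"tz":0,"twist":0.129,"jaw":0.22},{"tx":5,"ty":24,"tz":0,"twist":0.129,"jaw":0.22},{"tx":5,"ty":28,"tz":0,"twist":0.129,"jaw":0.22},{"tx":4,"ty":32,"tz":0,"twist":0.129,"jaw":0.22},{"tx":3,"ty":36,"tz":0,"twist":0.129,"jaw":0.22},{"tx":2,"ty":40,"tz":0,"twist":0.129,"jaw":0.22}]'; python3 -m inch '[{"tx":0,"ty":4,"tz":-2,"twist":0,"jaw":0.22},{"tx":0,"ty":7,"tz":-4,"twist":0,"jaw":0.22},{"tx":0,"ty":7,"tz":-5,"twist":0,"jaw":0.22},{"tx":0,"ty":7,"tz":-5,"twist":0,"jaw":0.22},{"tx":0,"ty":7,"tz":-5,"twist":0,"jaw":0.22}]'
python3 - <<'E'
from h import *
c=cap('wrist','w1'); cv2.imwrite('pics/w1b.png',cv2.resize(c['frame'][:,:,::-1],(800,600),interpolation=cv2.INTER_CUBIC))
p,q=np.load('p0.npy')
from fit import T
for X in [(-55,72,20),(0,117,41),(0,-117,41),(100,117,41)]: print(X,(proj(c,T(p,np.array(X)/1e3)[0])*1.5625).round())
print(-c['R'].T@c['t'])
E
```

```text
time: 1.77
tcp_pos: [0.4282, 0.0957, 0.4046]
orientation: [-0.0, 0.773, 0.634, -0.0]
force: [1.1, 0.9, -0.1]
opening: 0.0516
finger_force: 0.0
time: 2.18
tcp_pos: [0.4288, 0.1639, 0.3544]
orientation: [-0.0, 0.773, 0.635, -0.001]
force: [-0.7, -1.2, -0.6]
opening: 0.0521
finger_force: 0.0
(-55, 72, 20) [358. 204.]
(0, 117, 41) [280. 117.]
(0, -117, 41) [655. 118.]
(100, 117, 41) [263. -80.]
[0.44351404 0.24431322 0.32415245]
```

View pics/w1b.png

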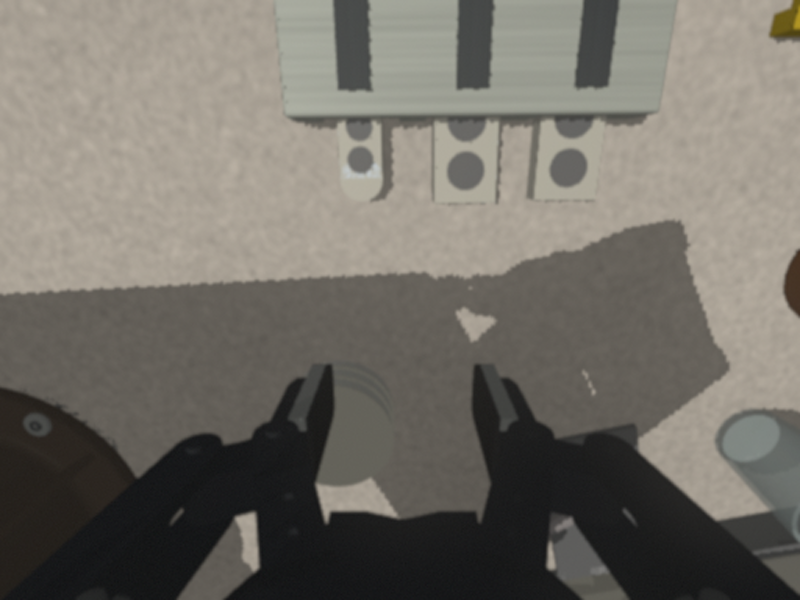

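The wrist view shows the narrow nose tip at (361,201), the rack's front corners at (286,114) and (660,110), and the dishes near (345,430). The prediction is within a few mm.

Run:
```python
from fit import *
c=load('w1'); p=np.load('p0.npy')[0]; o=manip.get_obs()
B=lambda u,v:np.array([(u+.5)/1.5625-.5,(v+.5)/1.5625-.5]); m=lambda *a:np.array(a)/1000
obs=[(c,m(0,117,41),B(287,115)),(c,m(0,-117,41),B(659,110)),(c,m(-55,72,18),B(361,201))]
P,r=fit(obs,p);print(P,r.round(1).tolist())
# carrier axis directly
a=ray(c,*B(361,201),.018);L=ray(c,*B(340,165),.02);Rr=ray(c,*B(382,165),.02);mid=(L+Rr)/2
L2=ray(c,*B(338,124),.02);R2=ray(c,*B(380,124),.02);m2=(L2+R2)/2
print('tip',a,'width',np.linalg.norm(L-Rr),np.linalg.norm(L2-R2),'mid',mid,m2,'yaw',np.arctan2(*(m2-a)[1::-1]))
d=ray(c,*B(345,432),.047);print('dishes',d)
g=a[:2]+.040*np.array([np.cos(P[2]),np.sin(P[2])])
print('grip',g,'shift cm',(g-o['tcp_pos'][:2])*100,'tcp',o['tcp_pos'],'yaw',2*np.arctan2(o['orientation'][2],o['orientation'][1]),manip.tip_extent)
np.save('p0.npy',[P,np.load('p0.npy')[1]])
```

```text
[0.48984131 0.26301871 1.38664989] [[-2.6, 0.0], [0.4, 0.2], [0.8, -0.1]]
tip [0.40808077 0.22221494 0.018     ] width 0.029123199421917562 0.02829191147418116 mid [0.41380412 0.24616928 0.02      ] [0.4184034  0.27209343 0.02      ] yaw 1.3667218234996998
dishes [0.35944257 0.05454149 0.047     ]
grip [0.41540507 0.26153865] shift cm [-1.37628891  9.80305406] tcp [0.42916796 0.16350811 0.35493883] yaw 1.3737114645884287 0.1734
```

```bash
python3 -m inch '[{"tx":-0.5,"ty":3.5,"tz":-2,"twist":0,"jaw":0.22},{"tx":-1,"ty":7,"tz":-4,"twist":0,"jaw":0.22},{"tx":-1.35,"ty":9.8,"tz":-6,"twist":0,"jaw":0.22},{"tx":-1.35,"ty":9.8,"tz":-9,"twist":0,"jaw":0.22},{"tx":-1.35,"ty":9.8,"tz":-10,"twist":0,"jaw":0.22},{"tx":-1.35,"ty":9.8,"tz":-10,"twist":0,"jaw":0.22}]'
python3 - <<'E'
from h import *
c=cap('wrist','w2'); cv2.imwrite('pics/w2b.png',c['frame'][:,:,::-1])
E
```

```text
time: 2.73
tcp_pos: [0.4153, 0.2607, 0.2535]
orientation: [-0.0, 0.773, 0.634, -0.002]
force: [-0.5, -0.0, 0.4]
opening: 0.052
finger_force: 0.0
```

View pics/w2b.png

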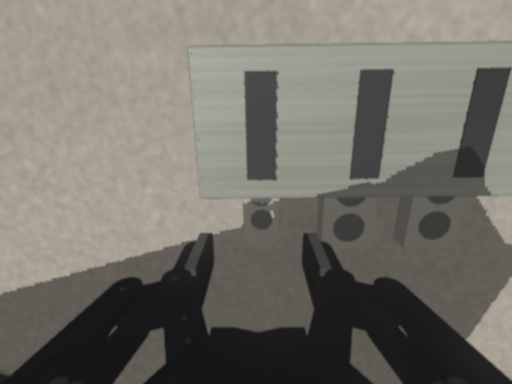

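The fingers straddle the nose at column 258, with the carrier at 261. Next I go down, grip and pull.

```bash
python3 -m inch '[{"tx":0,"ty":0,"tz":-3,"twist":0,"jaw":0.22},{"tx":0,"ty":0,"tz":-5.5,"twist":0,"jaw":0.22},{"tx":0,"ty":0,"tz":-7,"twist":0,"jaw":0.22},{"tx":0,"ty":0,"tz":-7.8,"twist":0,"jaw":0.22},{"tx":0,"ty":0,"tz":-7.8,"twist":0,"jaw":0.22},{"tx":0,"ty":0,"tz":-7.8,"twist":0,"jaw":-0.5},{"tx":0,"ty":0,"tz":-7.8,"twist":0,"jaw":-0.5},{"tx":0,"ty":0,"tz":-7.8,"twist":0,"jaw":-0.5},{"tx":0,"ty":0,"tz":-7.8,"twist":0,"jaw":-0.5},{"tx":0,"ty":0,"tz":-7.8,"twist":0,"jaw":-0.5}]' 40
```

```text
time: 3.62
tcp_pos: [0.4163, 0.2619, 0.1783]
orientation: [0.0, 0.773, 0.634, 0.001]
force: [2.7, -5.4, 7.5]
opening: 0.0293
finger_force: 39.6
```

```bash
python3 -m inch '[{"tx":0,"ty":0,"tz":0.2,"twist":0,"jaw":-0.5},{"tx":-0.2,"ty":-1,"tz":0.2,"twist":0,"jaw":-0.5},{"tx":-0.4,"ty":-2,"tz":0.2,"twist":0,"jaw":-0.5},{"tx":-0.6,"ty":-3,"tz":0.2,"twist":0,"jaw":-0.5},{"tx":-0.8,"ty":-4,"tz":0.2,"twist":0,"jaw":-0.5},{"tx":-1,"ty":-5.1,"tz":0.2,"twist":0,"jaw":-0.5},{"tx":-1.2,"ty":-6.2,"tz":0.2,"twist":0,"jaw":-0.5},{"tx":-1.4,"ty":-7.3,"tz":0.2,"twist":0,"jaw":-0.5},{"tx":-1.6,"ty":-8.3,"tz":0.2,"twist":0,"jaw":-0.5},{"tx":-1.7,"ty":-8.8,"tz":0.2,"twist":0,"jaw":-0.5}]'
python3 - <<'E'
from h import *
c=cap('wrist','w3'); cv2.imwrite('pics/w3b.png',c['frame'][:,:,::-1])
E
```

```text
time: 4.45
tcp_pos: [0.3982, 0.1724, 0.1787]
orientation: [-0.0, 0.773, 0.634, -0.0]
force: [-0.1, 1.0, -1.0]
opening: 0.0288
finger_force: 40.0
```

View pics/w3b.png

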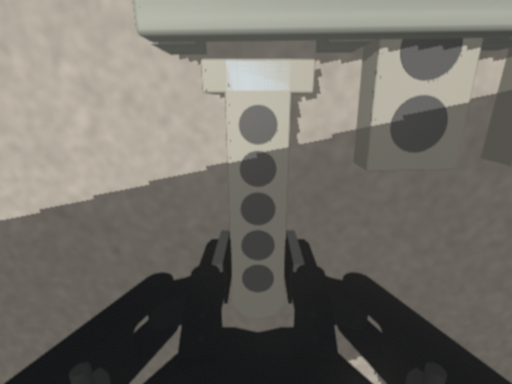

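The carrier is out and its crossbar is clear of the rack roof. I'll lift it, rotate it and set it down at about (.53,.115), nose towards the reader's +x.

```bash
python3 -m inch '[{"tx":0,"ty":-0.4,"tz":3,"twist":0,"jaw":-0.5},{"tx":0,"ty":-0.4,"tz":6,"twist":0,"jaw":-0.5},{"tx":0.5,"ty":-0.4,"tz":9.5,"twist":0,"jaw":-0.5},{"tx":2,"ty":-0.4,"tz":12,"twist":0.12,"jaw":-0.5},{"tx":4,"ty":-1,"tz":12,"twist":0.24,"jaw":-0.5},{"tx":6,"ty":-2,"tz":12,"twist":0.36,"jaw":-0.5},{"tx":8,"ty":-2.8,"tz":12,"twist":0.48,"jaw":-0.5},{"tx":10,"ty":-3.6,"tz":12,"twist":0.6,"jaw":-0.5},{"tx":12,"ty":-4.2,"tz":12,"twist":0.72,"jaw":-0.5},{"tx":14,"ty":-5,"tz":12,"twist":0.84,"jaw":-0.5}]'
python3 -m inch '[{"tx":1,"ty":-0.3,"tz":0,"twist":0.12,"jaw":-0.5},{"tx":2.2,"ty":-0.7,"tz":0,"twist":0.24,"jaw":-0.5},{"tx":2.2,"ty":-0.7,"tz":0,"twist":0.36,"jaw":-0.5},{"tx":2.2,"ty":-0.7,"tz":0,"twist":0.48,"jaw":-0.5},{"tx":2.2,"ty":-0.7,"tz":0,"twist":0.6,"jaw":-0.5},{"tx":2.2,"ty":-0.7,"tz":0,"twist":0.72,"jaw":-0.5},{"tx":2.2,"ty":-0.7,"tz":0,"twist":0.84,"jaw":-0.5},{"tx":2.2,"ty":-0.7,"tz":0,"twist":0.967,"jaw":-0.5},{"tx":2.2,"ty":-0.7,"tz":-2,"twist":0.967,"jaw":-0.5},{"tx":2.2,"ty":-0.7,"tz":-4,"twist":0.967,"jaw":-0.5}]'
python3 -m inch '[{"tx":0,"ty":0,"tz":-3,"twist":0,"jaw":-0.5},{"tx":0,"ty":0,"tz":-5,"twist":0,"jaw":-0.5},{"tx":0,"ty":0,"tz":-6.5,"twist":0,"jaw":-0.5},{"tx":0,"ty":0,"tz":-7.4,"twist":0,"jaw":-0.5},{"tx":0,"ty":0,"tz":-7.8,"twist":0,"jaw":-0.5},{"tx":0,"ty":0,"tz":-7.8,"twist":0,"jaw":-0.5}]'
python3 -c "
from station import manip;o=manip.get_obs();print(o['joint_pos'],o['tcp_pos'])"
```

```text
time: 5.33
tcp_pos: [0.5396, 0.1237, 0.2987]
orientation: [0.0, 0.445, 0.896, 0.0]
force: [-0.7, 0.6, -1.1]
opening: 0.0289
finger_force: 40.9
time: 6.17
tcp_pos: [0.5612, 0.1171, 0.2591]
orientation: [0.001, -0.02, 1.0, 0.0]
force: [0.6, -0.4, -2.7]
opening: 0.0292
finger_force: 40.9
time: 6.67
tcp_pos: [0.5605, 0.1169, 0.1801]
orientation: [-0.0, -0.02, 1.0, -0.0]
force: [-0.5, 0.5, -1.9]
opening: 0.0288
finger_force: 40.8
[ 1.52724258e-01  6.84864154e-01  1.93281873e+00  1.90052912e-05
  5.24893949e-01 -1.45731668e+00] [0.56050521 0.11693331 0.18014097]
```

```bash
python3 -m inch '[{"tx":0,"ty":0,"tz":-0.2,"twist":0,"jaw":-0.5},{"tx":0,"ty":0,"tz":-0.2,"twist":0,"jaw":0.1},{"tx":0,"ty":0,"tz":-0.2,"twist":0,"jaw":0.1},{"tx":0,"ty":0,"tz":-0.1,"twist":0,"jaw":0.3},{"tx":0,"ty":0,"tz":2,"twist":0,"jaw":0.5},{"tx":0,"ty":0,"tz":5,"twist":0,"jaw":0.6},{"tx":-3,"ty":0,"tz":8,"twist":0,"jaw":0.6},{"tx":-6,"ty":-0.3,"tz":8,"twist":0,"jaw":0.6},{"tx":-9.3,"ty":-0.4,"tz":8,"twist":0,"jaw":0.6},{"tx":-9.3,"ty":-0.4,"tz":8,"twist":0,"jaw":0.6}]'
python3 - <<'E'
from h import *
c=cap('wrist','w4'); cv2.imwrite('pics/w4b.png',cv2.resize(c['frame'][:,:,::-1],(800,600),interpolation=cv2.INTER_CUBIC))
print(manip.get_obs()['tcp_pos'])
E
```

```text
time: 7.5
tcp_pos: [0.4618, 0.1124, 0.2612]
orientation: [-0.002, -0.02, 1.0, -0.0]
force: [-0.1, -0.0, -0.8]
opening: 0.0683
finger_force: 0.0
[0.46477115 0.11272193 0.26140174]
```

View pics/w4b.png

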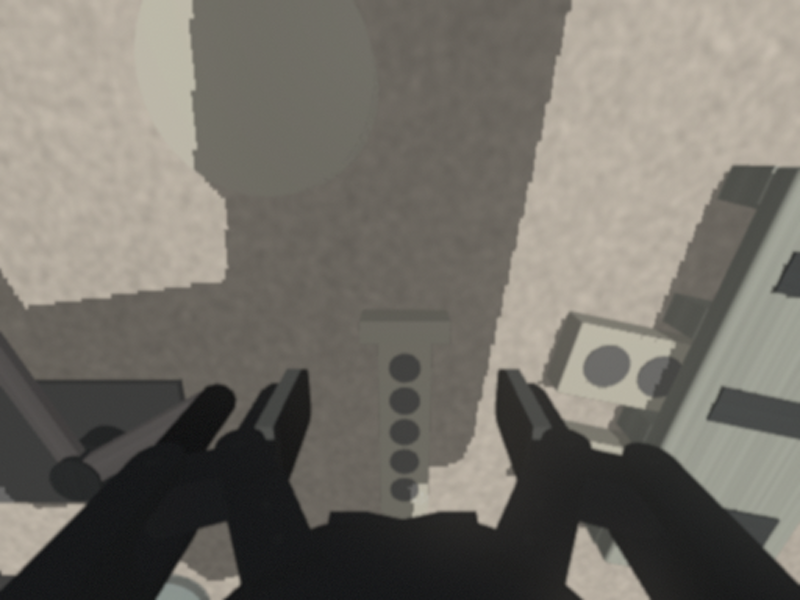

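The crossbar's tail edge runs from (361,322) to (450,322), and the wells' line is near column 404. I'll measure both.

Run:
```python
from h import *
c=load('w4');o=manip.get_obs()
B=lambda u,v:((u+.5)/1.5625-.5,(v+.5)/1.5625-.5)
L=ray(c,*B(361,322),.02);R=ray(c,*B(450,322),.02);w=ray(c,*B(404,490),.02)
print(L,R,np.linalg.norm(L-R),(L+R)/2,w,'yaw',np.arctan2(*(w-(L+R)/2)[1::-1]))
g=(L+R)[:2]/2+np.array([.007,0]);print((g-o['tcp_pos'][:2])*100)
```

```text
[0.46357117 0.09122126 0.02      ] [0.46163791 0.13939597 0.02      ] 0.04821348792450007 [0.46260454 0.11530862 0.02      ] [0.57502213 0.11910785 0.02      ] yaw 0.03378281424365116
[0.48333931 0.25866902]
```

```bash
python3 -m inch '[{"tx":0.1,"ty":0.25,"tz":-3,"twist":0,"jaw":0.6},{"tx":0.1,"ty":0.25,"tz":-5.5,"twist":0,"jaw":0.6},{"tx":0.1,"ty":0.25,"tz":-7.5,"twist":0,"jaw":0.6},{"tx":0.1,"ty":0.25,"tz":-8.3,"twist":0,"jaw":0.6},{"tx":0.1,"ty":0.25,"tz":-8.3,"twist":0,"jaw":0.6},{"tx":0.1,"ty":0.25,"tz":-8.3,"twist":0,"jaw":0},{"tx":0.1,"ty":0.25,"tz":-8.3,"twist":0,"jaw":0},{"tx":0.1,"ty":0.25,"tz":-8.3,"twist":0,"jaw":0},{"tx":0.1,"ty":0.25,"tz":-8.3,"twist":0,"jaw":0},{"tx":0.1,"ty":0.25,"tz":-8.3,"twist":0,"jaw":0}]' 60; python3 -c "
from station import manip;o=manip.get_obs();print(o['tcp_pos'],o['force'],o['moment'])"
```

```text
time: 8.38
tcp_pos: [0.4691, 0.1155, 0.1789]
orientation: [0.001, -0.02, 1.0, 0.0]
force: [-2.3, -1.2, 10.3]
opening: 0.048
finger_force: 62.9
[0.46913356 0.11547781 0.17894016] [-2.33438026 -1.17997018 10.27410192] [-0.11790602  0.27721361 -0.08626389]
```

```bash
python3 -m inch '[{"tx":0,"ty":0,"tz":3,"twist":0,"jaw":0},{"tx":0,"ty":0,"tz":7,"twist":0,"jaw":0},{"tx":0,"ty":0,"tz":11,"twist":0,"jaw":0},{"tx":2,"ty":-2,"tz":14,"twist":0,"jaw":0},{"tx":4,"ty":-4,"tz":17,"twist":0,"jaw":0},{"tx":6,"ty":-6,"tz":20,"twist":0,"jaw":0},{"tx":8,"ty":-8,"tz":23,"twist":0,"jaw":0},{"tx":10,"ty":-10,"tz":24,"twist":0,"jaw":0},{"tx":12,"ty":-12,"tz":24,"twist":0,"jaw":0},{"tx":13,"ty":-13,"tz":24,"twist":0,"jaw":0}]' 80;python3 -m inch '[{"tx":0,"ty":0,"tz":0,"twist":0,"jaw":0},{"tx":0,"ty":0,"tz":0,"twist":0,"jaw":0},{"tx":0,"ty":0,"tz":0,"twist":0,"jaw":0}]'
python3 - <<'E'
from h import *
c=cap('wrist','w5'); cv2.imwrite('pics/w5b.png',cv2.resize(c['frame'][:,:,::-1],(800,600),interpolation=cv2.INTER_CUBIC))
from fit import T
q=np.load('p0.npy')[1]
for X in [(0,44,40),(0,-44,40),(180,75,110),(180,-75,110),(13,246.6,95),(61,0,85),(-80,44,6)]: print(X,(proj(c,T(q,np.array(X)/1e3)[0])*1.5625).round())
E
```

```text
time: 9.22
tcp_pos: [0.6004, -0.0167, 0.4198]
orientation: [0.002, -0.019, 1.0, -0.0]
force: [-1.1, -0.8, -2.4]
opening: 0.0478
finger_force: 83.8
time: 9.47
tcp_pos: [0.5978, -0.0141, 0.4174]
orientation: [-0.001, -0.02, 1.0, 0.0]
force: [-0.2, 1.0, -1.7]
opening: 0.048
finger_force: 83.8
(0, 44, 40) [179. 131.]
(0, -44, 40) [ 65. 131.]
(180, 75, 110) [213. 384.]
(180, -75, 110) [ 12. 384.]
(13, 246.6, 95) [447. 147.]
(61, 0, 85) [ 99. 219.]
(-80, 44, 6) [184.  26.]
```

View pics/w5b.png

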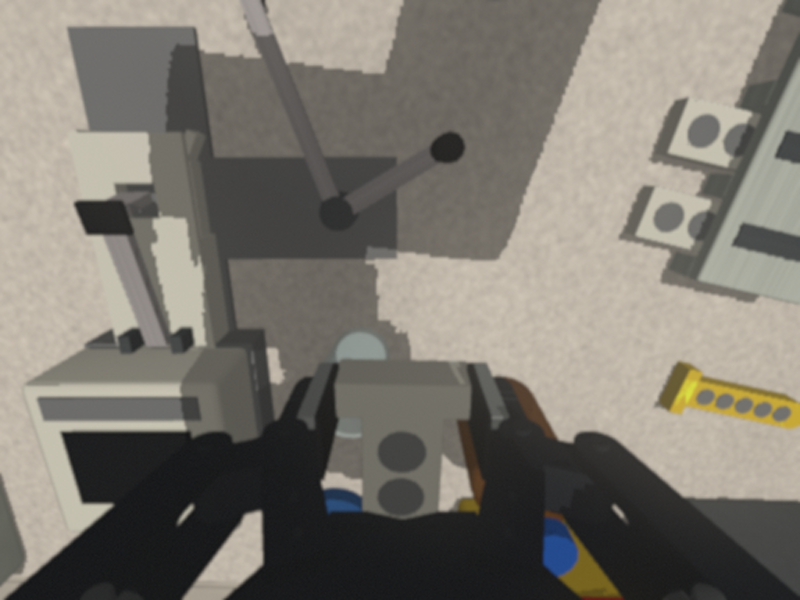

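The reader's mouth shows roof corners at (71,131) and (188,131), the latch pad at (104,217) and the handle top at (448,147). I'll refit the reader with these.

Run:
```python
from fit import *
c=load('w5');P,q=np.load('p0.npy');o=manip.get_obs()
B=lambda u,v:np.array([(u+.5)/1.5625-.5,(v+.5)/1.5625-.5]); m=lambda *a:np.array(a)/1000
obs=[(c,m(0,-44,40),B(71,131)),(c,m(0,44,40),B(188,131)),(c,m(61,0,85),B(104,217)),(c,m(13,246.6,95),B(448,147)),(c,m(63,160,36),B(338,213))]
Q,r=fit(obs,q);print(Q,(r*1.5625).round(1).tolist())
for X in [(-80,44,6),(-80,-44,6),(0,-44,0),(180,75,110),(180,-75,110)]: print(X,(proj(c,T(Q,m(*X))[0])*1.5625).round())
# carrier tail in hand
L=B(338,361);R=B(467,361);z=o['tcp_pos'][2]-.179+.02
l,rr=ray(c,*L,z),ray(c,*R,z);print('tail',(l+rr)/2,np.linalg.norm(l-rr),'rel tcp',(l+rr)[:2]/2-o['tcp_pos'][:2],o['tcp_pos'])
np.save('p1.npy',[P,Q])
ow=ray(c,*B(404,452),z);print('yaw', np.arctan2(*(ow-(l+rr)/2)[1::-1]))
for x in(-148,-20,-15): print(x,T(Q,m(x,0,0))[0])
print('handle rest/stop',T(Q,m(13,246.6,0))[0],T(Q,m(63+100*np.cos(3.281),160+100*np.sin(3.281),0))[0],'piv',T(Q,m(63,160,0))[0],'pad',T(Q,m(61,0,85))[0])
```

```text
[ 0.50300698 -0.22960291  0.03734104] [[-1.4, -0.5], [-4.4, -0.2], [0.5, 1.0], [5.3, 0.2], [0.2, 0.1]]
(-80, 44, 6) [188.  25.]
(-80, -44, 6) [77. 24.]
(0, -44, 0) [104. 133.]
(180, 75, 110) [217. 383.]
(180, -75, 110) [ 16. 383.]
tail [ 0.58132347 -0.01326671  0.25849512] 0.04402997610401787 rel tcp [-0.01643013  0.00058466] [ 0.5977536  -0.01385138  0.41749512]
yaw 0.05440796728622061
-148 [ 0.35511015 -0.2351281   0.        ]
-20 [ 0.48302092 -0.23034956  0.        ]
-15 [ 0.48801744 -0.2301629   0.        ]
handle rest/stop [0.50679176 0.0173105  0.        ] [ 0.46154782 -0.08494547  0.        ] piv [ 0.55998989 -0.06736251  0.        ] pad [ 0.56396446 -0.22732564  0.085     ]
```

Run:
```python
from h import *
c=load('w5');tz=.4175
B=lambda u,v:((u+.5)/1.5625-.5,(v+.5)/1.5625-.5)
for a,b,z in (((338,361),(467,361),tz-.179),((334,388),(472,388),tz-.159),((404,452),(404,452),tz-.159),((402,496),(402,496),tz-.159)):
    l,r=ray(c,*B(*a),z),ray(c,*B(*b),z);print(((l+r)/2-[.5978,-.0139,0])[:2]*1000,np.linalg.norm(l-r))
```

```text
[-6.38610682  1.04012742] 0.05085973107096435
[-6.05380162  1.221343  ] 0.04817476776580902
[20.66960657  2.65636533] 0.0
[40.92737953  2.7126261 ] 0.0
```

```bash
python3 -m inch '[{"tx":-3,"ty":-2.8,"tz":0,"twist":0,"jaw":0},{"tx":-6,"ty":-5.6,"tz":0,"twist":0,"jaw":0},{"tx":-9,"ty":-8.4,"tz":0,"twist":0,"jaw":0},{"tx":-12,"ty":-11.2,"tz":0,"twist":0,"jaw":0},{"tx":-15,"ty":-14,"tz":-1,"twist":0,"jaw":0},{"tx":-18,"ty":-16.8,"tz":-2,"twist":0,"jaw":0},{"tx":-20.5,"ty":-19.5,"tz":-3,"twist":0,"jaw":0},{"tx":-22.5,"ty":-21.4,"tz":-5,"twist":0,"jaw":0},{"tx":-23.6,"ty":-22.2,"tz":-8,"twist":0,"jaw":0},{"tx":-23.6,"ty":-22.2,"tz":-11,"twist":0,"jaw":0}]'
python3 -m inch '[{"tx":0,"ty":0,"tz":-3,"twist":0,"jaw":0},{"tx":0,"ty":0,"tz":-6,"twist":0,"jaw":0},{"tx":0,"ty":0,"tz":-8,"twist":0,"jaw":0},{"tx":0,"ty":0,"tz":-8,"twist":0,"jaw":0},{"tx":0,"ty":0,"tz":-8,"twist":0,"jaw":0}]'
python3 -c "
from station import manip;o=manip.get_obs();print(o['tcp_pos'],o['orientation'],o['force'],o['moment'])"
```

```text
time: 10.35
tcp_pos: [0.3605, -0.2372, 0.3076]
orientation: [0.001, -0.019, 1.0, -0.001]
force: [0.4, -0.3, -2.7]
opening: 0.0476
finger_force: 83.8
time: 10.77
tcp_pos: [0.3623, -0.2358, 0.2275]
orientation: [-0.001, -0.02, 1.0, 0.001]
force: [0.3, -0.3, -0.9]
opening: 0.0477
finger_force: 83.8
[ 0.36231493 -0.23575875  0.22749485] [-1.00920002e-03 -1.99962915e-02  9.99799216e-01  8.11262570e-04] [ 0.33389866 -0.30521457 -0.8936585 ] [-0.03105019  0.10233438  0.02763248]
```

```bash
python3 -m inch '[{"tx":0,"ty":0,"tz":-2.5,"twist":0,"jaw":0},{"tx":0,"ty":0,"tz":-4,"twist":0,"jaw":0},{"tx":0,"ty":0,"tz":-4,"twist":0,"jaw":0},{"tx":0,"ty":0,"tz":-4,"twist":0,"jaw":0}]'
python3 -m inch '[{"tx":0.7,"ty":0.03,"tz":0,"twist":0,"jaw":0},{"tx":1.4,"ty":0.05,"tz":0,"twist":0,"jaw":0},{"tx":2.1,"ty":0.08,"tz":0,"twist":0,"jaw":0},{"tx":2.8,"ty":0.1,"tz":0,"twist":0,"jaw":0},{"tx":3.5,"ty":0.13,"tz":0,"twist":0,"jaw":0},{"tx":4.2,"ty":0.16,"tz":0,"twist":0,"jaw":0},{"tx":4.9,"ty":0.18,"tz":0,"twist":0,"jaw":0},{"tx":5.6,"ty":0.21,"tz":0,"twist":0,"jaw":0},{"tx":6.3,"ty":0.24,"tz":0,"twist":0,"jaw":0},{"tx":7,"ty":0.26,"tz":0,"twist":0,"jaw":0}]'
python3 -c "
from station import manip;o=manip.get_obs();print(o['tcp_pos'],o['orientation'],o['force'],o['moment'])"
```

```text
time: 11.1
tcp_pos: [0.3629, -0.2365, 0.1888]
orientation: [0.0, -0.02, 1.0, -0.0]
force: [-0.7, 0.3, -1.0]
opening: 0.0478
finger_force: 83.9
time: 11.93
tcp_pos: [0.4333, -0.2339, 0.1876]
orientation: [-0.0, -0.02, 1.0, 0.0]
force: [-0.3, -0.5, -2.2]
opening: 0.0472
finger_force: 84.0
[ 0.43331036 -0.23391673  0.18761408] [-9.52254485e-05 -1.96080388e-02  9.99807738e-01  5.75089205e-05] [-0.28374803 -0.46979865 -2.24895125] [ 0.01352669  0.09245113 -0.01506407]
```

```bash
python3 -m inch '[{"tx":0.6,"ty":0.02,"tz":0,"twist":0,"jaw":0},{"tx":1.2,"ty":0.04,"tz":0,"twist":0,"jaw":0},{"tx":1.8,"ty":0.07,"tz":0,"twist":0,"jaw":0},{"tx":2.4,"ty":0.09,"tz":0,"twist":0,"jaw":0},{"tx":3,"ty":0.11,"tz":0,"twist":0,"jaw":0},{"tx":3.6,"ty":0.13,"tz":0,"twist":0,"jaw":0},{"tx":4.2,"ty":0.16,"tz":0,"twist":0,"jaw":0},{"tx":4.8,"ty":0.18,"tz":0,"twist":0,"jaw":0},{"tx":5.2,"ty":0.19,"tz":0,"twist":0,"jaw":0},{"tx":5.2,"ty":0.19,"tz":0,"twist":0,"jaw":0}]'
python3 -c "
from station import manip;o=manip.get_obs();print(o['tcp_pos'],o['orientation'],o['force'],o['moment'])"
```

```text
time: 12.77
tcp_pos: [0.4855, -0.2321, 0.1877]
orientation: [0.0, -0.02, 1.0, -0.0]
force: [-0.4, -0.3, -2.6]
opening: 0.0471
finger_force: 84.0
[ 0.48553518 -0.23214615  0.1877168 ] [ 3.52189674e-04 -1.97378325e-02  9.99805109e-01 -1.93719643e-04] [-0.39800318 -0.27606407 -2.62662687] [ 0.00990864  0.14024818 -0.03964914]
```

```bash
python3 -m inch '[{"tx":0.2,"ty":0.01,"tz":0,"twist":0,"jaw":0},{"tx":0.4,"ty":0.02,"tz":0,"twist":0,"jaw":0},{"tx":0.4,"ty":0.02,"tz":0,"twist":0,"jaw":0}]'
python3 -m inch '[{"tx":0.1,"ty":0,"tz":0,"twist":0,"jaw":0},{"tx":0.2,"ty":0.01,"tz":0,"twist":0,"jaw":0},{"tx":0.2,"ty":0.01,"tz":0,"twist":0,"jaw":0}]'
python3 - <<'E'
from h import *
c=cap('side','d1');a=cap('scene','s1');o=manip.get_obs();print(o['tcp_pos'],o['force'])
b=c['frame'][:,:,::-1][110:210,225:345];s=a['frame'][:,:,::-1][175:250,180:280]
cv2.imwrite('pics/c2.png',np.hstack([cv2.resize(s,(400,300),interpolation=2),cv2.resize(b[:90],(400,300),interpolation=2)]))
E
```

```text
time: 13.02
tcp_pos: [0.4888, -0.2319, 0.1877]
orientation: [0.0, -0.02, 1.0, -0.0]
force: [-0.3, -0.5, -1.4]
opening: 0.0475
finger_force: 84.0
time: 13.27
tcp_pos: [0.4907, -0.2318, 0.1877]
orientation: [0.0, -0.02, 1.0, -0.0]
force: [-0.2, 0.2, -1.6]
opening: 0.0473
finger_force: 84.0
[ 0.49057249 -0.23177801  0.18768639] [ 0.07277567 -0.22953223 -1.38424931]
```

```bash
python3 -m inch '[{"tx":0.1,"ty":0,"tz":0,"twist":0,"jaw":0},{"tx":0.2,"ty":0.01,"tz":0,"twist":0,"jaw":0},{"tx":0.2,"ty":0.01,"tz":0,"twist":0,"jaw":0}]'
python3 -m inch '[{"tx":0.1,"ty":0,"tz":0,"twist":0,"jaw":0},{"tx":0.2,"ty":0.01,"tz":0,"twist":0,"jaw":0},{"tx":0.2,"ty":0.01,"tz":0,"twist":0,"jaw":0}]'
```

```text
time: 13.62
tcp_pos: [0.4928, -0.2317, 0.1877]
orientation: [0.0, -0.02, 1.0, -0.0]
force: [-0.5, -0.2, -2.1]
opening: 0.0477
finger_force: 84.0
time: 13.87
tcp_pos: [0.4942, -0.2315, 0.1876]
orientation: [-0.001, -0.02, 1.0, 0.0]
force: [-5.3, -1.8, -0.1]
opening: 0.0476
finger_force: 86.8
```

Contact with the roof registers −5 N at the wrist, which puts the tail about 15 mm out. I'll release and back away.

```bash
python3 -m inch '[{"tx":-0.1,"ty":0,"tz":-0.15,"twist":0,"jaw":0},{"tx":-0.1,"ty":0,"tz":-0.15,"twist":0,"jaw":0.2},{"tx":-0.1,"ty":0,"tz":-0.15,"twist":0,"jaw":0.4},{"tx":-0.1,"ty":0,"tz":-0.15,"twist":0,"jaw":0.5},{"tx":-0.1,"ty":0,"tz":-0.15,"twist":0,"jaw":0.5},{"tx":-1.2,"ty":0,"tz":0,"twist":0,"jaw":0.5},{"tx":-2.5,"ty":0,"tz":1.5,"twist":0,"jaw":0.5},{"tx":-2.5,"ty":0,"tz":5.5,"twist":0,"jaw":0.5},{"tx":-2.5,"ty":0,"tz":9.5,"twist":0,"jaw":0.5},{"tx":-2.5,"ty":0,"tz":13,"twist":0,"jaw":0.5}]'
python3 - <<'E'
from h import *
c=cap('wrist','w6');a=cap('scene','s2');d=cap('side','d2');o=manip.get_obs();print(o['tcp_pos'],o['joint_pos'])
from fit import T
Q=np.load('p1.npy')[1]
for X in [(-15,25,26),(-15,-25,26),(0,44,40)]: print((proj(c,T(Q,np.array(X)/1e3)[0])).round(1))
f=lambda im,u,v,w,h:cv2.resize(im[v:v+h,u:u+w,::-1],(400,300),interpolation=cv2.INTER_CUBIC)
cv2.imwrite('pics/c3.png',np.vstack([np.hstack([f(a['frame'],190,180,80,60),f(d['frame'],265,130,80,60)]),np.hstack([f(c['frame'],100,0,400,300),f(d['frame'],225,110,120,90)])]))
E
```

```text
time: 14.7
tcp_pos: [0.4684, -0.2313, 0.3195]
orientation: [-0.0, -0.019, 1.0, 0.0]
force: [1.7, -1.0, 0.4]
opening: 0.0643
finger_force: 0.0
[ 0.46962819 -0.23184927  0.32041476] [-5.16495852e-01  4.13396607e-01  1.97051468e+00  1.00883233e-04
  7.52675271e-01 -2.12651036e+00]
[280.1 203.3]
[232.6 203.2]
[299.4 222. ]
```

Run:
```python
from h import *
c=load('w6');g=cv2.cvtColor(c['frame'],cv2.COLOR_RGB2GRAY)
print('col256',[(v,int(g[v,254:259].mean())) for v in range(150,250,2)])
for v in (203,206,210,214): print(v,[int(x) for x in g[v,216:300:2]])
```

```text
col256 [(150, 67), (152, 67), (154, 66), (156, 66), (158, 66), (160, 65), (162, 65), (164, 64), (166, 64), (168, 63), (170, 63), (172, 63), (174, 62), (176, 63), (178, 62), (180, 62), (182, 62), (184, 62), (186, 61), (188, 62), (190, 62), (192, 62), (194, 63), (196, 81), (198, 88), (200, 89), (202, 99), (204, 101), (206, 101), (208, 102), (210, 102), (212, 102), (214, 101), (216, 102), (218, 91), (220, 72), (222, 88), (224, 100), (226, 101), (228, 101), (230, 101), (232, 102), (234, 102), (236, 102), (238, 102), (240, 101), (242, 102), (244, 102), (246, 102), (248, 102)]
203 [63, 63, 63, 62, 63, 62, 62, 62, 75, 101, 102, 102, 102, 102, 102, 102, 102, 102, 103, 101, 102, 101, 101, 101, 101, 100, 101, 101, 100, 100, 100, 100, 79, 63, 62, 62, 62, 61, 63, 62, 62, 75]
206 [65, 63, 63, 64, 63, 63, 62, 62, 75, 102, 102, 103, 103, 102, 101, 101, 102, 101, 101, 101, 102, 102, 102, 102, 102, 102, 102, 101, 103, 102, 102, 101, 77, 62, 63, 62, 62, 62, 61, 62, 64, 76]
210 [84, 83, 70, 63, 63, 62, 62, 63, 75, 102, 101, 101, 102, 102, 101, 102, 102, 102, 101, 102, 102, 102, 101, 102, 101, 102, 102, 102, 102, 101, 102, 102, 76, 63, 62, 62, 65, 80, 86, 80, 70, 77]
214 [87, 86, 85, 75, 62, 63, 63, 63, 64, 77, 74, 73, 75, 87, 102, 102, 102, 101, 101, 101, 101, 101, 102, 103, 102, 102, 102, 88, 79, 79, 84, 82, 68, 61, 63, 68, 83, 85, 89, 91, 88, 89]
```

The crossbar's top spans columns 232–280 and rows 202–213, as predicted, so the carrier is seated about 16 mm out. Now the handle, caged by the fingers along its tangent.

```bash
python3 -m inch '[{"tx":0.4,"ty":3,"tz":1,"twist":-0.12,"jaw":0.4},{"tx":0.8,"ty":6,"tz":2,"twist":-0.24,"jaw":0.4},{"tx":1.2,"ty":9,"tz":2,"twist":-0.36,"jaw":0.4},{"tx":1.6,"ty":12,"tz":2,"twist":-0.48,"jaw":0.3},{"tx":2,"ty":15,"tz":2,"twist":-0.6,"jaw":0.3},{"tx":2.5,"ty":18,"tz":2,"twist":-0.72,"jaw":0.3},{"tx":3,"ty":21,"tz":2,"twist":-0.84,"jaw":0.3},{"tx":3.7,"ty":23.5,"tz":2,"twist":-0.96,"jaw":0.3},{"tx":3.7,"ty":24.7,"tz":2,"twist":-1.05,"jaw":0.3},{"tx":3.7,"ty":24.7,"tz":2,"twist":-1.05,"jaw":0.3}]' 20
python3 -m inch '[{"tx":0,"ty":0,"tz":0,"twist":0,"jaw":0.3},{"tx":0,"ty":0,"tz":0,"twist":0,"jaw":0.3}]'
python3 - <<'E'
from h import *
c=cap('wrist','w7');o=manip.get_obs();print(o['tcp_pos'],o['orientation'])
for X in [(.507,.0155,.095),(.507,.0155,.035),(.56,-.0674,.035)]: print(proj(c,X).round(1))
cv2.imwrite('pics/w7b.png',c['frame'][:,:,::-1])
E
```

```text
time: 15.68
tcp_pos: [0.5059, 0.0176, 0.3365]
orientation: [-0.001, 0.486, 0.874, -0.0]
force: [0.3, -0.2, 0.3]
opening: 0.0551
finger_force: 0.0
time: 15.85
tcp_pos: [0.506, 0.0148, 0.337]
orientation: [-0.001, 0.483, 0.876, -0.0]
force: [-0.2, -0.1, -0.1]
opening: 0.0555
finger_force: 0.0
[0.50616353 0.01457133 0.33717363] [-4.56434535e-04  4.83164734e-01  8.75529289e-01 -3.09557775e-04]
[259.4 204.2]
[259.1 183.7]
[259.3 263.9]
```

View pics/w7b.png

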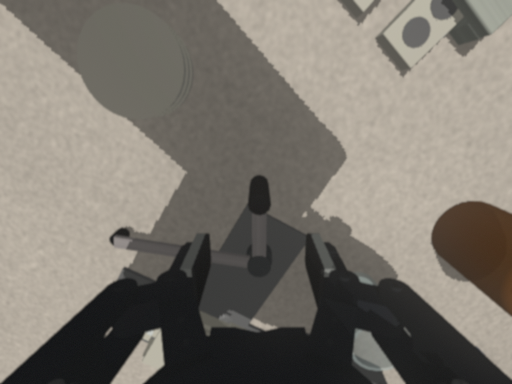

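The handle top is at (259,204), matching the prediction. I'll descend, cage it and swing.

```bash
python3 -m inch '[{"tx":0.1,"ty":0.1,"tz":-3,"twist":0,"jaw":0.3},{"tx":0.1,"ty":0.1,"tz":-6,"twist":0,"jaw":0.3},{"tx":0.1,"ty":0.1,"tz":-9,"twist":0,"jaw":0.3},{"tx":0.1,"ty":0.1,"tz":-11.2,"twist":0,"jaw":0.3},{"tx":0.1,"ty":0.1,"tz":-11.2,"twist":0,"jaw":-0.39},{"tx":0.1,"ty":0.1,"tz":-11.2,"twist":0,"jaw":-0.39},{"tx":0.1,"ty":0.1,"tz":-11.2,"twist":0,"jaw":-0.39},{"tx":0.1,"ty":0.1,"tz":-11.2,"twist":0,"jaw":-0.39}]'
python3 -c "
from station import manip;o=manip.get_obs();print(o['tcp_pos'],o['force'])"
```

```text
time: 16.57
tcp_pos: [0.5082, 0.016, 0.2272]
orientation: [0.001, 0.484, 0.875, 0.001]
force: [-0.8, -0.7, 0.3]
opening: 0.0262
finger_force: 0.0
[0.50823313 0.0160447  0.22715809] [-0.78760194 -0.65994162  0.29871929]
```

```bash
python3 -m inch '[{"tx":-0.5,"ty":-0.35,"tz":0,"twist":0.06,"jaw":-0.39},{"tx":-0.98,"ty":-0.71,"tz":0,"twist":0.12,"jaw":-0.39},{"tx":-1.43,"ty":-1.1,"tz":0,"twist":0.18,"jaw":-0.39},{"tx":-1.86,"ty":-1.51,"tz":0,"twist":0.24,"jaw":-0.39},{"tx":-2.26,"ty":-1.95,"tz":0,"twist":0.3,"jaw":-0.39},{"tx":-2.64,"ty":-2.42,"tz":0,"twist":0.36,"jaw":-0.39},{"tx":-2.98,"ty":-2.91,"tz":0,"twist":0.42,"jaw":-0.39},{"tx":-3.31,"ty":-3.42,"tz":0,"twist":0.48,"jaw":-0.39},{"tx":-3.59,"ty":-3.95,"tz":0,"twist":0.54,"jaw":-0.39},{"tx":-3.85,"ty":-4.49,"tz":0,"twist":0.6,"jaw":-0.39}]'
python3 -m inch '[{"tx":-0.21,"ty":-0.56,"tz":0,"twist":0.06,"jaw":-0.39},{"tx":-0.41,"ty":-1.13,"tz":0,"twist":0.12,"jaw":-0.39},{"tx":-0.55,"ty":-1.71,"tz":0,"twist":0.18,"jaw":-0.39},{"tx":-0.68,"ty":-2.29,"tz":0,"twist":0.24,"jaw":-0.39},{"tx":-0.75,"ty":-2.88,"tz":0,"twist":0.3,"jaw":-0.39},{"tx":-0.81,"ty":-3.48,"tz":0,"twist":0.36,"jaw":-0.39},{"tx":-0.81,"ty":-4.08,"tz":0,"twist":0.42,"jaw":-0.39},{"tx":-0.79,"ty":-4.68,"tz":0,"twist":0.48,"jaw":-0.39},{"tx":-0.74,"ty":-5.1,"tz":0,"twist":0.53,"jaw":-0.39},{"tx":-0.74,"ty":-5.1,"tz":0,"twist":0.53,"jaw":-0.39}]'
python3 -c "
from station import manip;o=manip.get_obs();print(o['tcp_pos'],o['force'],o['moment'],o['finger_force'])"
```

```text
time: 17.4
tcp_pos: [0.4693, -0.0287, 0.2271]
orientation: [0.001, 0.202, 0.979, 0.0]
force: [-0.2, 3.6, 1.0]
opening: 0.0263
finger_force: 1.4
time: 18.23
tcp_pos: [0.4617, -0.0799, 0.2269]
orientation: [0.0, -0.061, 0.998, -0.0]
force: [-2.9, 3.5, 2.6]
opening: 0.0265
finger_force: 1.9
[ 0.46166434 -0.07992942  0.22690556] [-2.86745959  3.54384649  2.5613462 ] [ 0.51918266  0.44079947 -0.03766169] 1.850053332746029
```

```bash
python3 -m inch '[{"tx":0.03,"ty":-0.2,"tz":0,"twist":0.02,"jaw":-0.39},{"tx":0.06,"ty":-0.4,"tz":0,"twist":0.04,"jaw":-0.39},{"tx":0.1,"ty":-0.6,"tz":0,"twist":0.06,"jaw":-0.39},{"tx":0.1,"ty":-0.6,"tz":0,"twist":0.06,"jaw":-0.39}]'
python3 -m inch '[{"tx":0.03,"ty":-0.2,"tz":0,"twist":0.02,"jaw":-0.39},{"tx":0.05,"ty":-0.3,"tz":0,"twist":0.03,"jaw":-0.39},{"tx":0.05,"ty":-0.3,"tz":0,"twist":0.03,"jaw":-0.39}]'
```

```text
time: 18.57
tcp_pos: [0.4627, -0.0854, 0.2266]
orientation: [0.0, -0.089, 0.996, -0.0]
force: [-2.3, 3.1, 2.0]
opening: 0.0261
finger_force: 1.9
time: 18.82
tcp_pos: [0.4632, -0.0883, 0.2265]
orientation: [0.0, -0.104, 0.995, -0.0]
force: [-1.6, 3.0, 1.7]
opening: 0.0257
finger_force: 2.0
```

```bash
python3 -m inch '[{"tx":0.03,"ty":-0.1,"tz":0,"twist":0.01,"jaw":-0.39},{"tx":0.05,"ty":-0.2,"tz":0,"twist":0.02,"jaw":-0.39},{"tx":0.05,"ty":-0.2,"tz":0,"twist":0.02,"jaw":-0.39}]'
python3 -m inch '[{"tx":0.03,"ty":-0.1,"tz":0,"twist":0.01,"jaw":-0.39},{"tx":0.05,"ty":-0.2,"tz":0,"twist":0.02,"jaw":-0.39},{"tx":0.05,"ty":-0.2,"tz":0,"twist":0.02,"jaw":-0.39}]'
```

```text
time: 19.07
tcp_pos: [0.4637, -0.0903, 0.2265]
orientation: [0.0, -0.114, 0.993, -0.0]
force: [-2.6, 4.7, 3.9]
opening: 0.0259
finger_force: 2.3
time: 19.32
tcp_pos: [0.4641, -0.0922, 0.2265]
orientation: [0.0, -0.124, 0.992, 0.0]
force: [-2.9, 4.8, 3.4]
opening: 0.026
finger_force: 3.3
```

```bash
python3 -m inch '[{"tx":0.03,"ty":-0.1,"tz":0,"twist":0.01,"jaw":-0.39},{"tx":0.05,"ty":-0.2,"tz":0,"twist":0.02,"jaw":-0.39},{"tx":0.05,"ty":-0.2,"tz":0,"twist":0.02,"jaw":-0.39}]'
python3 -m inch '[{"tx":0.03,"ty":-0.1,"tz":0,"twist":0,"jaw":-0.39},{"tx":0.05,"ty":-0.2,"tz":0,"twist":0,"jaw":-0.39},{"tx":0.05,"ty":-0.2,"tz":0,"twist":0,"jaw":-0.39}]'
python3 - <<'E'
from h import *
c=cap('wrist','w8');o=manip.get_obs();print(o['tcp_pos'],o['force'])
g=cv2.cvtColor(c['frame'],cv2.COLOR_RGB2GRAY)
for X in [(.4618,-.0869,.095),(.4618,-.0869,.035),(.464,-.0915,.095),(.38,-.2,.03)]: print(proj(c,X).round(1))
u,v=proj(c,(.4618,-.0869,.095)).round().astype(int)
for r in (v-8,v-3,v+2): print(r,[int(x) for x in g[r,u-30:u+31:2]])
E
```

```text
time: 19.57
tcp_pos: [0.4645, -0.0936, 0.2264]
orientation: [-0.0, -0.134, 0.991, 0.0]
force: [-1.3, 19.9, 6.4]
opening: 0.026
finger_force: 9.4
time: 19.82
tcp_pos: [0.4646, -0.0945, 0.2264]
orientation: [-0.001, -0.133, 0.991, 0.001]
force: [0.2, 39.6, 10.7]
opening: 0.0262
finger_force: 19.3
[ 0.464601   -0.09442887  0.22638841] [-0.43124804 38.51559334 11.32007838]
[270.9 288.9]
[266.3 229.2]
[259.8 290.6]
[110.7  48.5]
281 [61, 59, 34, 24, 24, 24, 23, 25, 25, 26, 25, 24, 26, 24, 25, 25, 24, 24, 26, 24, 25, 25, 25, 29, 28, 27, 30, 29, 30, 27, 30]
286 [60, 58, 32, 24, 24, 24, 24, 26, 24, 23, 25, 23, 24, 24, 22, 23, 25, 24, 24, 24, 24, 22, 22, 24, 27, 27, 27, 27, 27, 28, 26]
291 [61, 61, 50, 26, 23, 24, 23, 22, 22, 23, 24, 23, 24, 22, 24, 25, 22, 22, 23, 24, 23, 24, 22, 27, 28, 26, 25, 27, 26, 28, 28]
```

The lever is at its stop, at 39 N. I'll follow it back to rest, then open and lift clear.

```bash
python3 -m inch '[{"tx":-0.25,"ty":0.9,"tz":0,"twist":-0.09,"jaw":-0.39},{"tx":-0.4,"ty":1.93,"tz":0,"twist":-0.195,"jaw":-0.39},{"tx":-0.42,"ty":3.13,"tz":0,"twist":-0.315,"jaw":-0.39},{"tx":-0.29,"ty":4.32,"tz":0,"twist":-0.435,"jaw":-0.39},{"tx":-0.02,"ty":5.48,"tz":0,"twist":-0.555,"jaw":-0.39},{"tx":0.39,"ty":6.61,"tz":0,"twist":-0.675,"jaw":-0.39},{"tx":0.93,"ty":7.68,"tz":0,"twist":-0.795,"jaw":-0.39},{"tx":1.6,"ty":8.68,"tz":0,"twist":-0.915,"jaw":-0.39},{"tx":2.38,"ty":9.59,"tz":0,"twist":-1.035,"jaw":-0.39},{"tx":3.26,"ty":10.4,"tz":0,"twist":-1.155,"jaw":-0.39}]'
python3 -m inch '[{"tx":0.5,"ty":0.35,"tz":0,"twist":-0.06,"jaw":-0.39},{"tx":0.98,"ty":0.7,"tz":0,"twist":-0.12,"jaw":-0.39},{"tx":1.1,"ty":0.8,"tz":0,"twist":-0.12,"jaw":-0.39},{"tx":0.98,"ty":0.7,"tz":0,"twist":-0.12,"jaw":0.3},{"tx":0.98,"ty":0.7,"tz":0,"twist":-0.12,"jaw":0.3},{"tx":0.98,"ty":0.7,"tz":0,"twist":-0.12,"jaw":0.3},{"tx":0.98,"ty":0.7,"tz":3,"twist":-0.12,"jaw":0.3},{"tx":0.98,"ty":0.7,"tz":7,"twist":-0.12,"jaw":0.3},{"tx":0.98,"ty":0.7,"tz":11,"twist":-0.12,"jaw":0.3},{"tx":0.98,"ty":0.7,"tz":11,"twist":-0.12,"jaw":0.3}]'
python3 - <<'E'
from h import *
from fit import T
c=cap('wrist','w9');o=manip.get_obs();print(o['tcp_pos'],o['orientation'],o['force'])
g=cv2.cvtColor(c['frame'],cv2.COLOR_RGB2GRAY)
u,v=proj(c,(.507,.0155,.095)).round().astype(int);print(u,v)
for dv in(-14,-7,0): print(dv,[int(x) for x in g[v+dv,u-30:u+31:2]])
E
```

```text
time: 20.7
tcp_pos: [0.4986, 0.0083, 0.2266]
orientation: [0.001, 0.432, 0.902, 0.0]
force: [1.2, 0.9, 0.1]
opening: 0.0257
finger_force: 0.4
time: 21.53
tcp_pos: [0.5093, 0.0142, 0.342]
orientation: [0.004, 0.482, 0.876, 0.002]
force: [2.4, -0.4, 0.6]
opening: 0.0555
finger_force: 0.0
[0.50863545 0.01422412 0.33936821] [0.00301749 0.48177267 0.8762897  0.00153394] [-0.44802999  0.23291918 -1.0829606 ]
254 198
-14 [97, 96, 95, 97, 100, 101, 100, 99, 100, 99, 75, 34, 33, 34, 33, 31, 32, 34, 34, 35, 74, 101, 102, 102, 99, 97, 100, 105, 103, 100, 98]
-7 [99, 98, 97, 96, 98, 97, 97, 96, 98, 94, 51, 33, 33, 33, 35, 34, 35, 35, 34, 32, 60, 99, 101, 100, 101, 100, 98, 99, 102, 100, 100]
0 [93, 94, 98, 100, 99, 96, 96, 96, 99, 81, 36, 33, 35, 32, 34, 34, 35, 33, 33, 32, 41, 92, 102, 104, 103, 100, 96, 98, 101, 99, 97]
```

```bash
python3 -m inch '[{"tx":-0.4,"ty":-3,"tz":1,"twist":0.12,"jaw":0.2},{"tx":-0.8,"ty":-6,"tz":1,"twist":0.24,"jaw":-0.2},{"tx":-1.2,"ty":-9,"tz":1,"twist":0.36,"jaw":-1},{"tx":-1.6,"ty":-12,"tz":1,"twist":0.48,"jaw":-1},{"tx":-2,"ty":-15,"tz":1,"twist":0.6,"jaw":-1},{"tx":-2.5,"ty":-18,"tz":1,"twist":0.72,"jaw":-1},{"tx":-3,"ty":-21,"tz":0,"twist":0.84,"jaw":-1},{"tx":-3.7,"ty":-23.5,"tz":0,"twist":0.96,"jaw":-1},{"tx":-3.7,"ty":-24.6,"tz":0,"twist":1.05,"jaw":-1},{"tx":-3.7,"ty":-24.6,"tz":0,"twist":1.05,"jaw":-1}]'
python3 -m inch '[{"tx":0,"ty":0,"tz":0,"twist":0,"jaw":-1},{"tx":0,"ty":0,"tz":0,"twist":0,"jaw":-1}]'
python3 - <<'E'
from h import *
from fit import T
c=cap('wrist','w10');o=manip.get_obs();print(o['tcp_pos'],o['opening'])
Q=np.load('p1.npy')[1]
P=lambda *X:proj(c,T(Q,np.array(X)/1e3)[0])
print('tail was',P(-15,0,26),'roof',P(0,0,40),'+25',P(-10,25,26))
g=cv2.cvtColor(c['frame'],cv2.COLOR_RGB2GRAY); u=int(P(-15,0,26)[0]); v=int(P(0,0,40)[1])
print(v,[int(g[r,u-2:u+3].mean()) for r in range(v-40,v+20,2)])
for r in (v-18,v-14,v-10):print([int(x) for x in g[r,u-44:u+45:3]])
E
```

```text
time: 22.42
tcp_pos: [0.4698, -0.2338, 0.3348]
orientation: [-0.0, -0.024, 1.0, 0.0]
force: [1.0, 0.2, -0.6]
opening: -0.0
finger_force: 0.0
time: 22.58
tcp_pos: [0.4703, -0.2309, 0.3352]
orientation: [-0.0, -0.02, 1.0, 0.0]
force: [0.3, 1.4, 1.0]
opening: 0.0001
finger_force: 0.0
[ 0.47050305 -0.23066011  0.33538468] 0.00011475689902811794
tail was [255.97270124 196.60202295] roof [255.88365447 214.12974659] +25 [278.43884464 200.91610169]
214 [62, 62, 62, 62, 62, 61, 61, 62, 61, 61, 62, 61, 62, 62, 61, 62, 62, 61, 61, 66, 87, 100, 102, 102, 102, 102, 102, 101, 70, 49]
[93, 65, 65, 64, 64, 63, 63, 62, 63, 63, 63, 63, 63, 62, 61, 62, 62, 62, 62, 63, 62, 62, 62, 63, 62, 62, 63, 63, 66, 100]
[96, 66, 64, 63, 64, 64, 63, 63, 63, 63, 63, 62, 62, 63, 62, 63, 62, 61, 61, 61, 62, 62, 63, 62, 62, 62, 64, 62, 67, 101]
[97, 75, 88, 84, 64, 64, 63, 63, 63, 63, 62, 62, 62, 63, 62, 63, 62, 62, 62, 62, 62, 62, 61, 62, 62, 66, 85, 85, 73, 98]
```

The mouth is empty, so the carrier is home under the roof. Next I press the latch pad.

```bash
python3 -m inch '[{"tx":3,"ty":0.1,"tz":0,"twist":0,"jaw":-1},{"tx":6,"ty":0.2,"tz":0,"twist":0,"jaw":-1},{"tx":9.1,"ty":0.3,"tz":0,"twist":0,"jaw":-1},{"tx":9.1,"ty":0.3,"tz":-2,"twist":0,"jaw":-1},{"tx":9.1,"ty":0.3,"tz":-4.5,"twist":0,"jaw":-1},{"tx":9.1,"ty":0.3,"tz":-6.5,"twist":0,"jaw":-1},{"tx":9.1,"ty":0.3,"tz":-7.5,"twist":0,"jaw":-1},{"tx":9.1,"ty":0.3,"tz":-8,"twist":0,"jaw":-1},{"tx":9.1,"ty":0.3,"tz":-8,"twist":0,"jaw":-1}]'
python3 -m inch '[{"tx":0,"ty":0,"tz":-0.4,"twist":0,"jaw":-1},{"tx":-0.1,"ty":0,"tz":-0.8,"twist":0,"jaw":-1},{"tx":-0.2,"ty":0,"tz":-1.2,"twist":0,"jaw":-1},{"tx":-0.3,"ty":0,"tz":-1.5,"twist":0,"jaw":-1},{"tx":-0.3,"ty":0,"tz":-1.5,"twist":0,"jaw":-1}]'
```

```text
time: 23.38
tcp_pos: [0.5615, -0.2277, 0.2552]
orientation: [-0.001, -0.022, 1.0, 0.0]
force: [-0.9, 3.1, 5.2]
opening: 0.0001
finger_force: 2.2
time: 23.8
tcp_pos: [0.5584, -0.2285, 0.2406]
orientation: [-0.0, -0.022, 1.0, -0.0]
force: [-0.4, -0.4, 0.5]
opening: 0.0001
finger_force: 0.0
```

```bash
python3 -m inch '[{"tx":0,"ty":0,"tz":-0.4,"twist":0,"jaw":-1},{"tx":0,"ty":0,"tz":-0.7,"twist":0,"jaw":-1},{"tx":0,"ty":0,"tz":-0.9,"twist":0,"jaw":-1},{"tx":0,"ty":0,"tz":-0.9,"twist":0,"jaw":-1}]'
python3 -m inch '[{"tx":0,"ty":0,"tz":-0.1,"twist":0,"jaw":-1},{"tx":0,"ty":0,"tz":-0.1,"twist":0,"jaw":-1}]'
```

```text
time: 24.13
tcp_pos: [0.5586, -0.2286, 0.2321]
orientation: [-0.0, -0.022, 1.0, -0.0]
force: [-3.7, 1.5, 13.9]
opening: 0.0003
finger_force: 7.0
time: 24.3
tcp_pos: [0.5586, -0.2286, 0.2318]
orientation: [0.0, -0.022, 1.0, -0.0]
force: [-7.7, 2.3, 26.2]
opening: 0.0003
finger_force: 13.1
```

```bash
python3 -m inch '[{"tx":0,"ty":0,"tz":2,"twist":0,"jaw":-1},{"tx":0,"ty":0,"tz":6,"twist":0,"jaw":-1},{"tx":0,"ty":0,"tz":10,"twist":0,"jaw":-1},{"tx":0,"ty":4,"tz":14,"twist":0,"jaw":-1},{"tx":0,"ty":8,"tz":17,"twist":0,"jaw":-1},{"tx":0,"ty":12,"tz":19,"twist":0,"jaw":-1},{"tx":2,"ty":16,"tz":19,"twist":0,"jaw":-1},{"tx":4,"ty":20,"tz":19,"twist":0,"jaw":-1},{"tx":4,"ty":21.5,"tz":19,"twist":0,"jaw":-1},{"tx":4,"ty":21.5,"tz":19,"twist":0,"jaw":-1}]'
python3 -m inch '[{"tx":0,"ty":0,"tz":0,"twist":0,"jaw":-1},{"tx":0,"ty":0,"tz":0,"twist":0,"jaw":-1}]'
python3 - <<'E'
from h import *
from fit import T
c=cap('wrist','w11');o=manip.get_obs();print(o['tcp_pos'])
Q=np.load('p1.npy')[1]
P=lambda *X:proj(c,T(Q,np.array(X)/1e3)[0]).round(1)
print('up',P(61,0,85),'down',P(56,0,59),'handle',P(13,246.6,95),'roofcorners',P(0,-44,40),P(0,44,40))
g=cv2.cvtColor(c['frame'],cv2.COLOR_RGB2GRAY)
m=(g[:230,:140]<45).astype(np.uint8);n,_,st,ce=cv2.connectedComponentsWithStats(m)
print([(st[i].tolist(),ce[i].round(1).tolist()) for i in range(1,n) if st[i,4]>40])
w=load('w5');g=cv2.cvtColor(w['frame'],cv2.COLOR_RGB2GRAY);m=(g[:230,:140]<45).astype(np.uint8);n,_,st,ce=cv2.connectedComponentsWithStats(m)
print('before',[(st[i].tolist(),ce[i].round(1).tolist()) for i in range(1,n) if st[i,4]>40])
g=cv2.cvtColor(c['frame'],cv2.COLOR_RGB2GRAY);m=(g[40:230,190:340]<45).astype(np.uint8);n,_,st,ce=cv2.connectedComponentsWithStats(m)
print('handle',[(st[i].tolist(),(ce[i]+[190,40]).round(1).tolist()) for i in range(1,n) if st[i,4]>80])
E
```

```text
time: 25.13
tcp_pos: [0.6001, -0.0076, 0.4213]
orientation: [0.001, -0.024, 1.0, 0.001]
force: [0.2, 0.2, -0.0]
opening: -0.0001
finger_force: 0.0
time: 25.3
tcp_pos: [0.5985, -0.0134, 0.4203]
orientation: [-0.0, -0.023, 1.0, -0.0]
force: [0.0, -1.4, 0.3]
opening: 0.0002
finger_force: 0.0
[ 0.59835834 -0.01413552  0.42033758]
up [ 68. 137.] down [ 81.5 130.2] handle [289.8  93.4] roofcorners [45.9 81.3] [118.5  81.9]
[([84, 210, 8, 10, 41], [87.3, 214.8])]
before [([49, 130, 35, 20, 548], [66.6, 138.9]), ([84, 213, 7, 10, 43], [86.5, 217.6])]
handle [([86, 45, 20, 17, 265], [285.7, 93.6])]
```

Run:
```python
from h import *
c=load('w11');g=cv2.cvtColor(c['frame'],cv2.COLOR_RGB2GRAY)
for r in range(116,150,4): print(r,[int(x) for x in g[r,44:116:3]])
```

```text
116 [186, 184, 186, 193, 193, 193, 193, 193, 193, 193, 150, 108, 107, 92, 92, 92, 103, 102, 90, 114, 114, 115, 114, 114]
120 [181, 181, 187, 192, 194, 193, 193, 163, 124, 125, 109, 71, 67, 59, 56, 56, 59, 73, 76, 112, 114, 114, 113, 114]
124 [190, 184, 186, 191, 193, 194, 194, 133, 45, 46, 46, 46, 47, 47, 48, 46, 44, 84, 93, 108, 113, 114, 114, 114]
128 [187, 192, 194, 193, 193, 193, 193, 176, 46, 45, 46, 46, 45, 47, 48, 48, 47, 62, 75, 106, 114, 114, 114, 113]
132 [185, 192, 192, 190, 193, 193, 193, 192, 68, 44, 45, 45, 47, 45, 46, 47, 46, 48, 72, 93, 136, 114, 113, 113]
136 [186, 188, 189, 187, 189, 193, 193, 195, 116, 43, 44, 45, 46, 46, 45, 47, 46, 45, 88, 100, 189, 150, 149, 149]
140 [192, 183, 186, 189, 191, 194, 194, 194, 160, 67, 63, 51, 48, 47, 48, 49, 47, 45, 105, 116, 191, 192, 192, 193]
144 [188, 187, 187, 185, 186, 193, 194, 193, 194, 193, 194, 183, 149, 146, 146, 148, 134, 83, 119, 162, 193, 192, 192, 192]
148 [188, 190, 183, 181, 187, 192, 193, 193, 193, 193, 193, 193, 158, 146, 147, 148, 146, 86, 108, 192, 193, 193, 192, 192]
```

The pad centre is at about (82,131), matching the predicted down position of (81.5,130.2). The handle is at rest, so I'll hand the job in.

```bash
python3 -c "
from station import manip;print(manip.close_job())"
```

```text
the job is handed in; nothing more can be done
None
```

The job is handed in with no verdict returned: my last checks showed the carrier gone in under the roof, the lever at rest and the latch arm down; I did not re-check the wide carriers and bystanders.

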